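Free the sagging bolt and hold the kindling gate ajar

ROBOT

A 6-joint arm with a two-finger parallel gripper is mounted at the origin on the work surface. World frame = base frame: x ahead of the robot, y to its left, z up, the work surface at z = 0. Lengths are in m, angles in rad, forces in N, time in s.
With the tool pointing down it reaches from about 0.3 to 0.875 m from the base axis. Payload 6.4 kg.
Tool frame: the origin (TCP) lies between the finger pads; the fingertips stand 25 mm ahead of it and the grasp point (between the pads) lies 6 mm ahead of it; z points along the fingers, y is the direction in which the jaws open and shut (so a half turn about z gives the same grasp; the last joint's range is limited). The gripper opens to 85 mm and grips with 20 to 120 N. Pads are 22 mm wide; open, the fingers measure 114 mm over their backs; the gripper's body (76 mm by 85 mm) begins 54 mm behind the grasp point. The pads swing forward as they close: fully open they stand 13 mm farther back than shut.
Start: joints at [0.987, 0.181, 1.607, -0, 1.354, -0.206], TCP at [0.212, 0.534, 0.256] pointing down, gripper open.
Joint ranges: [-2.99, 2.99], [-0.89, 2.07], [0.3, 2.58], [-1.14, 4.28], [0, 2.63], [-3.12, 3.12]. Speed limits (rad/s): [2.57, 2.57, 3.01, 3.14, 3.14, 3.14].

INTERFACE

Orientations are given as a 3x3 rotation matrix whose columns are the frame's x, y, z axes.
In Python, from station import r, viewer gives the robot as it stands. Calls block until the motion is done:
- r.move_ptp(position, orientation): joint-space move of the TCP to a pose.
- r.servo_line(position, attitude=None, velocity=0.15): straight line of the TCP; attitude=None keeps the orientation; velocity is the mean speed in m/s.
- r.goto_joints(angles): joint-space move.
- r.open_jaws() and r.grasp(strength=None): open the fingers fully, or close them until they stop; strength is the grip in N (None keeps the last).
- r.pause(seconds).
- r.solve_ik(position, orientation): joint angles nearest the present ones, or None.
- viewer.grab_frame(name): name is "side" or "top"; returns a dict with "img" (420x560x3 uint8, blue, green, red), "vertical_fov" (degrees; the focal length in pixels is half the picture's height over the tangent of half this angle, whatever the lens; pixels are square), "cx", "cy" (the principal point, pixels), "k1" (the pictures are not rectified: a ray, as slopes to the right and down, at radius r is drawn at 1 + k1 r^2 times it, then the intrinsics apply), "R" (3x3) and "t" (3): a world point X has camera coordinates R X + t. Camera axes: x right, y down, z forward; pixel columns grow to the right and rows downward; lengths in m; the calibration is good to about 2 mm. A picture is of the moment at which its call begins. There is no depth.
A pose or a line that the arm cannot do raises r.PlanningError and nothing moves.
- r.close_job(): hands the job in, once; it reports no verdict.
Readings, each from a call of its own:
- r.current_time_s(): time.
- r.current_joints(): joint angles.
- r.current_qd(): joint speeds.
- r.current_joint_torque(): joint torques, N m.
- r.current_tcp_pos(): TCP position.
- r.current_tcp_rot(): TCP orientation.
- r.current_force(): force on the tool from outside, world axes, zero at the start.
- r.current_wrist_torque(): the same for the moment, N m.
- r.current_finger_gap(): finger opening in m.
Only numpy, scipy, OpenCV 4.12 (cv2) and the standard library are available. Lean on these libraries where they do the work, as an engineer would, in place of code of your own. Each camera call takes 0.05 s, during which the arm holds its last target.

TASK

Open the gate of the little kindling crib for the cook: the worn bolt on top sags behind the bent-up lip of its keeper, so lift the bolt by its blue knob to clear the lip while drawing it out of the keeper (do not wrench it against the keeper). Then swing the gate outward until its free edge stands about 9 cm open and finish holding it there, gripper still on the gate or its bolt, because its spring would close it; leave the mug, jar and bowl alone.

Things in the scene. Friction and masses are not known exactly. Their poses are not given: they have to be found in the camera images.
- crib: Open-topped slatted wooden crib full of kindling, fixed to the work surface: 358 mm wide (its y), about 300 mm deep (its x), posts 165 mm high. Origin on the surface at the middle of the gate's plane; its x points from the gate into the crib, so the gate side (outside) is its -x, roughly towards the robot; y along the gate from the keeper post (-y) to the hinge post (+y); z up. The shut gate fills the front between the posts.
- gate: Slatted wooden gate leaf, 260 mm wide, 22 mm thick, top edge 160 mm above the surface, with the bolt in two steel loop guides (tops 228 mm above the surface, at crib y -108 and +12 mm) on its top edge; it carries the bolt. Origin on the hinge line, at surface height; y points along the leaf from free edge to hinge, x into the crib when shut.
- gate_hinge (a joint): Opening angle of the gate in rad: 0 shut, grows as the free edge swings outward (crib -x), clockwise seen from above, limit 1.4. A spring closes it: torque 0.3 N m when shut, growing by 1 N m per rad. The free edge is 0.265 m from the hinge line: 0.35 rad is about 93 mm open at the edge.
- gate_pivot (a point): The vertical hinge line of the gate at surface height, at crib x 0, y +135 mm. The bolt's centre line lies straight above the line from here along the leaf.
- gate_edge (a point): Top of the gate's free edge, middle of its thickness, 265 mm from the hinge line, 160 mm above the surface.
- bolt: Steel barrel bolt, rod 12 mm thick lying along the top of the gate, centre line 192 mm above the surface when sagged (at rest). At its keeper end a brass drop nose, 14 mm across the rod, 12 mm along it, reaching 18 mm below the centre line. 89 mm from the nose's middle an upright shank carries the blue knob. It slides and lifts in the guides, mass about 0.25 kg. Origin on the centre line; y along the rod towards the hinge, z up.
- bolt_knob (a point): Middle of the blue round knob: vertical cylinder 24 mm in diameter, 36 mm high, with a 32 mm cap 5 mm thick on top (top 23 mm above this point); at rest 252 mm above the surface, all free around it. Best gripped from above.
- bolt_nose (a point): Middle of the underside of the bolt's brass drop nose, 174 mm above the surface when sagged.
- bolt_draw (a joint): How far the bolt is drawn towards the hinge side along the gate (crib +y when shut), m: 0 fully shot, stop at 0.050. Starts at 0 to 0.004. The sagged nose meets the lip at about 0.006; the nose is wholly out of the keeper from 0.022. About 1 N of friction; it stays where left.
- bolt_lift (a joint): How far the bolt is lifted in its loose guides, m: 0 sagged, hard stop at 0.022. The nose clears the lip above 0.011; it falls back by its weight when let go.
- keeper: Steel keeper on top of the right-hand (crib -y) post: a box 34 mm square, open above, its floor 169 mm and side walls 206 mm above the surface, its end towards the gate closed by a red bent-up lip, its outer end open. Its walls keep the gate shut while the nose is inside. Same origin as the crib.
- keeper_lip (a point): Middle of the upper edge of the red bent-up lip, 4 mm thick along the bolt, 34 mm across, 185 mm above the surface.
- mug: White mug, 72 mm wide, 75 mm high, standing left of the crib; origin under its centre. Bystander.
- jar: Lidded glass jar, 68 mm wide, 95 mm high, standing right of the crib; origin under its centre. Bystander.
- bowl: Blue bowl, 100 mm wide, 45 mm high, standing in front of the gate's hinge half, out of its way when the gate is only ajar; origin under its centre. Bystander.

How it is judged:
By the outcome, as a careful person would: the job done as asked, in the order asked, and still so for the second after the job is handed in, while the arm keeps its last pose, push and grip.
It also fails if it takes over 32 s, if anything falls off the work surface, if the arm or the gripper's body presses on something with over 40 N, if the wrist force passes 120 N, or if a joint passes its speed limit or range.

## Working session

There is one attempt and no reset: what is moved stays moved. The work goes in short steps, each a Python script; the robot and the scene stay as the last script left them, time stands still between calls to the robot, and variables do not carry over. Pictures are saved under pics/ and viewed, and the job is handed in when it is done.

```bash
ls; mkdir -p pics; python3 - <<'E'
from station import r, viewer
import cv2, pickle
d={}
for n in("side","top"):
    f=viewer.grab_frame(n); cv2.imwrite(f"pics/{n}0.png",f["img"]); d[n]=f
    print(n,f["vertical_fov"],f["cx"],f["cy"],f["k1"],f["R"],f["t"])
pickle.dump(d,open("f0.pkl","wb"))
print(r.current_time_s(), r.current_tcp_rot())
E
```

```text
pics
side 45.991001389203035 279.37785929574403 201.71975283163468 -0.005537064444047409 [[ 0.87576106 -0.48274305 -0.00130905]
 [-0.2841666  -0.51332068 -0.80978468]
 [ 0.39024596  0.70954988 -0.58672571]] [-0.41363431  0.31111843  1.22678048]
top 54.436612113408884 280.4275264920461 214.96383353160755 0.021768728531950398 [[-0.01117995 -0.99987823 -0.01088701]
 [-0.99099194  0.01253237 -0.13333385]
 [ 0.13345406  0.00929827 -0.99101138]] [0.05860736 0.53133593 1.163761  ]
0.1 [[-9.29470233e-01  3.68896162e-01 -8.41136736e-04]
 [ 3.68897010e-01  9.29469306e-01 -1.34374174e-03]
 [ 2.86109607e-04 -1.55926078e-03 -9.99998743e-01]]
```

View pics/side0.png

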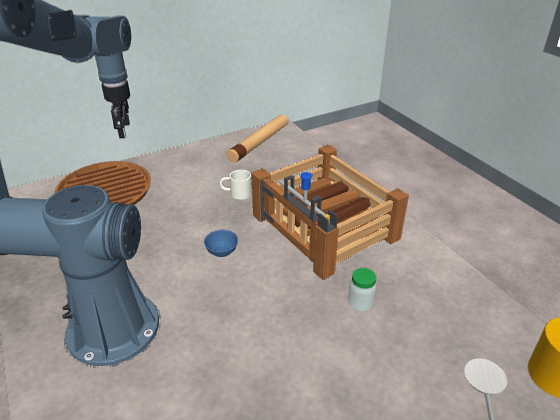

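View pics/top0.png

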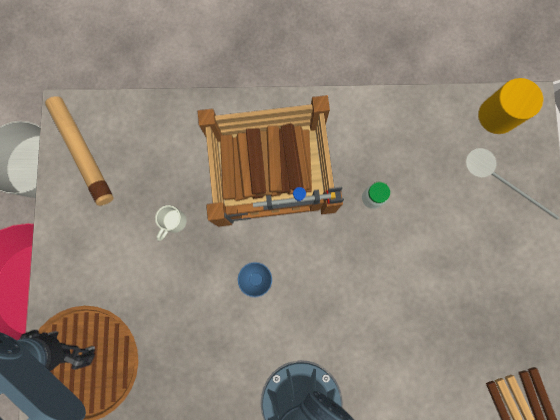

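Side view: the crib is centred near (325,215), with the knob at about (306,180). Top view: the knob is at about (299,194) and the keeper at about (337,195). Next I'll zoom in and measure.

```bash
cat > h.py <<'E'
import numpy as np, cv2
def K(f):
    fl=f["img"].shape[0]/2/np.tan(np.radians(f["vertical_fov"]/2)); return fl
def ray(f,uv):
    s=(np.array(uv,float)-[f["cx"],f["cy"]])/K(f); u=s.copy()
    for _ in range(20): u=s/(1+f["k1"]*(u@u))
    R=np.array(f["R"]);t=np.array(f["t"])
    d=R.T@np.array([u[0],u[1],1]); return -R.T@t, d/np.linalg.norm(d)
def onz(f,uv,z):
    o,d=ray(f,uv); return o+d*(z-o[2])/d[2]
def tri(fa,ua,fb,ub):
    o1,d1=ray(fa,ua);o2,d2=ray(fb,ub)
    s=np.linalg.lstsq(np.c_[d1,-d2],o2-o1,rcond=None)[0]
    a=o1+s[0]*d1;b=o2+s[1]*d2; return (a+b)/2,np.linalg.norm(a-b)
def proj(f,X):
    c=np.array(f["R"])@np.array(X)+np.array(f["t"]);u=c[:2]/c[2]
    return u*(1+f["k1"]*(u@u))*K(f)+[f["cx"],f["cy"]]
def blobs(img,lo,hi,box,amin=4):
    h=cv2.cvtColor(img,cv2.COLOR_BGR2HSV);m=cv2.inRange(h,np.array(lo),np.array(hi))
    k=np.zeros_like(m);x0,y0,x1,y1=box;k[y0:y1,x0:x1]=255
    n,l,s,c=cv2.connectedComponentsWithStats(m&k)
    return [(s[i].tolist(),c[i].round(2).tolist()) for i in range(1,n) if s[i][4]>=amin]
E
python3 - <<'E'
import pickle,cv2
from h import *
d=pickle.load(open("f0.pkl","rb"));S,T=d["side"],d["top"]
print("knob side",blobs(S["img"],(112,150,90),(125,255,255),(280,150,340,210)))
print("knob top",blobs(T["img"],(112,150,90),(125,255,255),(270,170,330,215)))
for n,f,b in(("side",S,(240,140,340,280)),("top",T,(230,160,360,235))):
    print("red",n,blobs(f["img"],(0,190,120),(6,255,255),b,2),blobs(f["img"],(174,190,120),(180,255,255),b,2))
cv2.imwrite("pics/zs.png",cv2.resize(S["img"][140:280,240:420],None,fx=4.2,fy=4.2,interpolation=cv2.INTER_CUBIC))
cv2.imwrite("pics/zt.png",cv2.resize(T["img"][90:230,190:350],None,fx=4.2,fy=4.2,interpolation=cv2.INTER_CUBIC))
E
```

```text
knob side []
knob top []
red side [] []
red top [([327, 191, 1, 2, 2], [327.0, 191.5]), ([328, 199, 1, 4, 4], [328.0, 200.5])] []
```

View pics/zs.png

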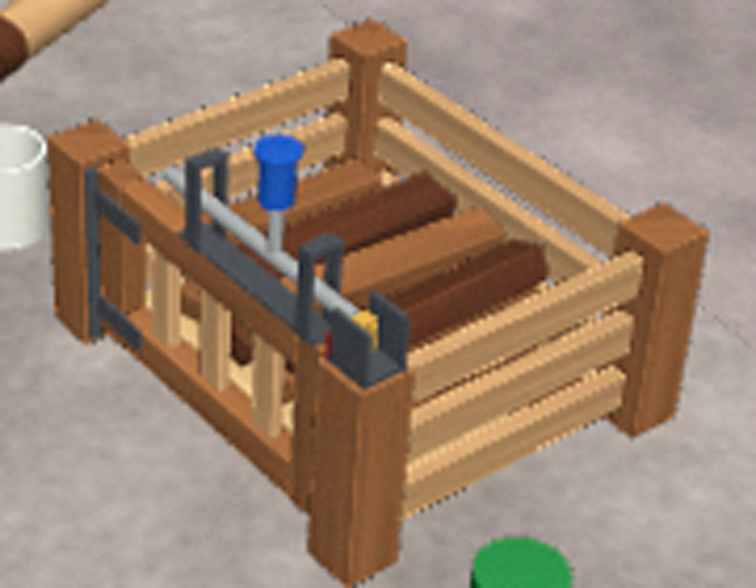

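View pics/zt.png

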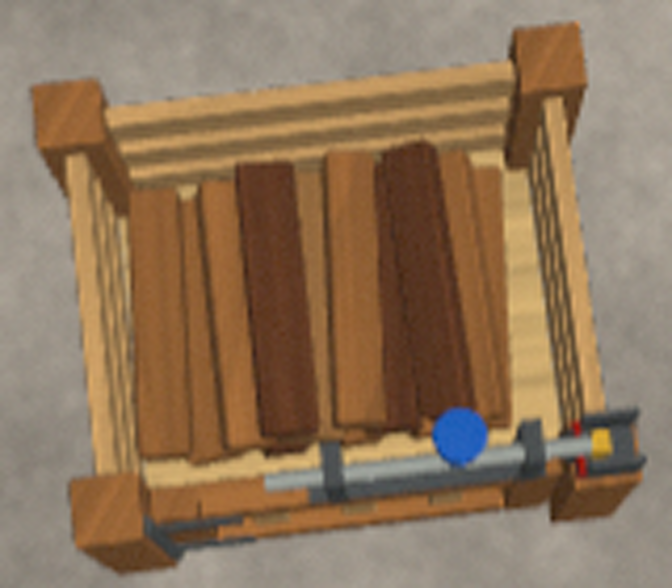

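```bash
python3 - <<'E'
import pickle
from h import *
d=pickle.load(open("f0.pkl","rb"));S,T=d["side"],d["top"]
B=((105,150,90),(120,255,255))
print("knob side",blobs(S["img"],*B,(280,150,340,210)))
print("knob top",blobs(T["img"],*B,(270,170,330,215)))
for n,f,b in(("side",S,(240,140,340,280)),("top",T,(300,160,360,235))):
    print("red",n,blobs(f["img"],(0,170,80),(6,255,255),b,2)); print("yel",blobs(f["img"],(20,150,120),(32,255,255),b,2))
kt=blobs(T["img"],*B,(270,170,330,215));ks=blobs(S["img"],*B,(280,150,340,210))
kt=max(kt,key=lambda a:a[0][4]);ks=max(ks,key=lambda a:a[0][4])
print("knob cap@.275",onz(T,kt[1],.275),"tri",tri(T,kt[1],S,ks[1]))
def zt(p):return (p[0]/4.2+190-.4,p[1]/4.2+90-.4)
def zs(p):return (p[0]/4.2+240-.4,p[1]/4.2+140-.4)
# guide tops z .228
g1=onz(T,zt((333,454)),.228);g2=onz(T,zt((531,436)),.228)
print("guides",g1,g2,np.linalg.norm(g1-g2))
# rod line z=.198 far end & near lip
a=onz(T,zt((266,482)),.192);b=onz(T,zt((585,446)),.192);print("rod",a,b)
nose=onz(T,zt((602,443)),.198);print("nose",nose)
lip=onz(T,zt((579,447)),.185);print("lip",lip)
# post tops .165 : corners
P={k:onz(T,zt(v),.165) for k,v in dict(FL=(103,508),BL=(66,108),BR=(548,52)).items()}
print(P, np.linalg.norm(P['BL']-P['BR']),np.linalg.norm(P['BL']-P['FL']))
v=g2-g1;print("ang rod guides",np.degrees(np.arctan2(v[1],v[0])),"rod",np.degrees(np.arctan2(*(b-a)[[1,0]])),"back",np.degrees(np.arctan2(*(P['BR']-P['BL'])[[1,0]])),"left depth",np.degrees(np.arctan2(*(P['BL']-P['FL'])[[1,0]])))
E
```

```text
knob side [([301, 172, 11, 18, 145], [305.6, 180.34])]
knob top [([293, 187, 13, 14, 128], [298.94, 193.35])]
red side [([318, 219, 1, 3, 3], [318.0, 220.0])]
yel [([325, 214, 5, 5, 16], [327.0, 216.0]), ([329, 220, 1, 2, 2], [329.0, 220.5])]
red top [([326, 190, 2, 3, 4], [326.75, 191.0]), ([327, 199, 3, 5, 8], [327.88, 200.75])]
yel [([331, 192, 4, 7, 26], [332.5, 195.0])]
knob cap@.275 [0.55076957 0.00571676 0.275     ] tri (array([0.55420214, 0.00508996, 0.25572584]), np.float64(0.0004277999921147395))
guides [0.54966736 0.07859245 0.228     ] [ 0.55890447 -0.03835255  0.228     ] 0.11730923759280583
rod [0.53928258 0.12097043 0.192     ] [ 0.55901205 -0.0740077   0.192     ]
nose [ 0.55963531 -0.08368799  0.198     ]
lip [ 0.5597057  -0.07109032  0.185     ]
{'FL': array([0.52850229, 0.22505432, 0.165     ]), 'BL': array([0.78945823, 0.2514289 , 0.165     ]), 'BR': array([ 0.82242547, -0.05992608,  0.165     ])} 0.3130954496675338 0.26228537576362787
ang rod guides -85.48376860904331 rod -84.22201548888324 back -83.9558632615717 left depth 5.77123471151187
```

Measured: knob at about (0.552, 0.0055). The triangulated height is 0.256 against 0.252 expected. The guides are 117 mm apart (120 given) and crib yaw is about 5.7°. This is consistent, so I'll approach.

```bash
cat >> h.py <<'E'
YAW=np.radians(5.7)
ex=np.array([np.cos(YAW),np.sin(YAW),0]);ey=np.array([-np.sin(YAW),np.cos(YAW),0])
KN=np.array([.552,.0055,0]);PIV=KN+.198*ey
def rot(a):
    y=np.array([np.cos(a),np.sin(a),0]);z=np.array([0,0,-1.]);return np.c_[np.cross(y,z),y,z]
E
python3 - <<'E'
from station import r,viewer
from h import *
p=r.current_tcp_pos()
R=rot(YAW)
for q,a in((KN+[0,0,.258],YAW),(KN+.036*ey+[0,0,.274],YAW),(PIV+rot(YAW-.36)@np.diag([1,1,1])@[0,0,0]-.16*np.array([-np.sin(YAW-.36),np.cos(YAW-.36),0])+[0,0,.274],YAW-.36)):
    print(q,r.solve_ik(q,rot(a)))
r.servo_line(np.array(p)+[0,0,.1],velocity=.25)
r.move_ptp(KN+[0,0,.36],R)
print(r.current_time_s(),r.current_tcp_pos(),r.current_joints())
f=viewer.grab_frame("side");cv2.imwrite("pics/s1.png",cv2.resize(f["img"][100:290,220:420],None,fx=3,fy=3))
f=viewer.grab_frame("top");cv2.imwrite("pics/t1.png",cv2.resize(f["img"][100:290,180:380],None,fx=3,fy=3))
E
```

```text
[0.552  0.0055 0.258 ] [-2.05085464e-01  1.28209125e-01  1.66338388e+00 -4.44089210e-16
  1.34999965e+00 -3.04569232e-01]
[0.54842449 0.041322   0.274     ] [-1.40657851e-01  1.09972999e-01  1.65066712e+00 -4.44089210e-16
  1.38095254e+00 -2.40141618e-01]
[0.49112199 0.04791986 0.274     ] [-1.43788613e-01 -2.04978759e-02  1.78636690e+00 -4.44089210e-16
  1.37572363e+00  1.16727620e-01]
2.8917 [0.55194977 0.00640188 0.36000006] [-2.03612891e-01  6.11952706e-02  1.53176167e+00  2.68147828e-04
  1.54872020e+00 -3.04553357e-01]
```

View pics/s1.png

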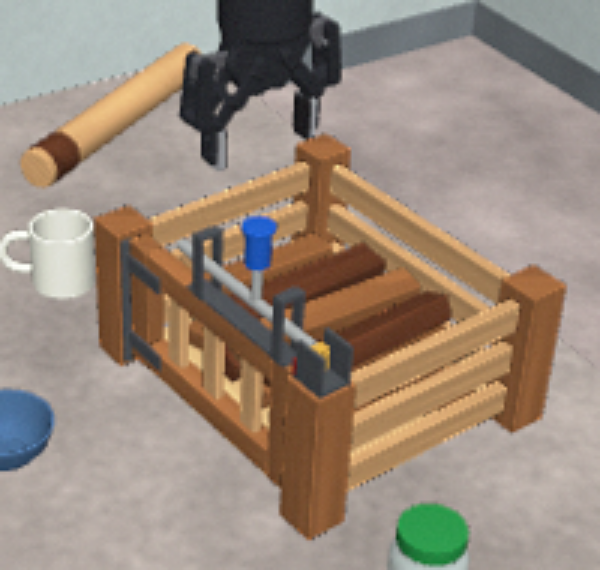

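The open jaws straddle the knob (crop 260,240), with the fingers at crop (215,150) and (307,115). Next I'll lower and grip.

```bash
python3 - <<'E'
from station import r,viewer
from h import *
r.servo_line(KN+[0,0,.258],rot(YAW),velocity=.1)
print(r.current_force(),r.current_tcp_pos())
r.grasp(50)
print(r.current_time_s(),r.current_finger_gap(),r.current_force(),r.current_wrist_torque(),r.current_tcp_pos())
for n in("side","top"):
    f=viewer.grab_frame(n);o=(140,270) if n=="side" else (130,250)
    cv2.imwrite(f"pics/{n}2.png",cv2.resize(f["img"][130:260,230:390],None,fx=4,fy=4,interpolation=2))
E
```

```text
[-0.06013277  0.71942842  0.22558387] [0.55248104 0.00540556 0.25884934]
4.7667 0.026352442239462953 [ 2.19404572 -0.54958231 -1.27896155] [-0.12233203  0.31153387 -0.48730821] [0.55189943 0.00539641 0.25775156]
```

View pics/side2.png

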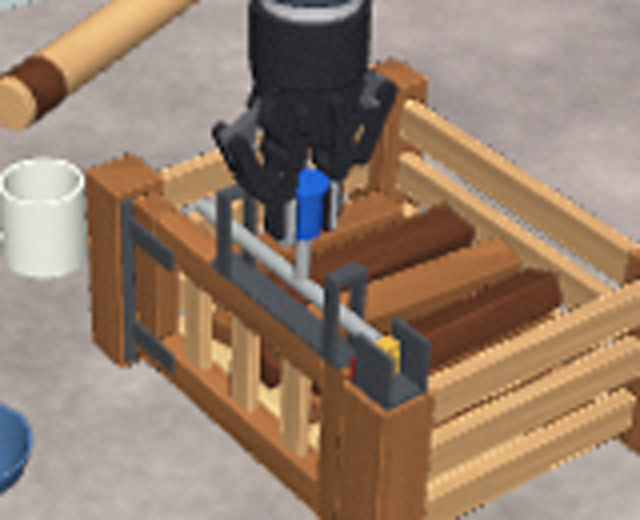

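The knob (crop 312,205) sits between the pads and the gap is 26 mm. Next I'll lift and check, then draw.

```bash
python3 - <<'E'
from station import r,viewer
from h import *
p0=np.array([*KN[:2],.258])
for dz in(.008,.0165):
    r.servo_line(p0+[0,0,dz],velocity=.04)
    print(dz,np.round(r.current_force(),2),np.round(r.current_tcp_pos(),4),r.current_finger_gap())
f=viewer.grab_frame("side");cv2.imwrite("pics/side3.png",cv2.resize(f["img"][130:260,230:390],None,fx=4,fy=4,interpolation=2))
print("t",r.current_time_s())
E
```

```text
0.008 [ 1.08  0.55 -1.94] [0.552  0.0055 0.2664] 0.02579894894257738
0.0165 [-0.04  0.35 -2.22] [0.552  0.0055 0.2748] 0.025899866552885755
t 5.6333
```

View pics/side3.png

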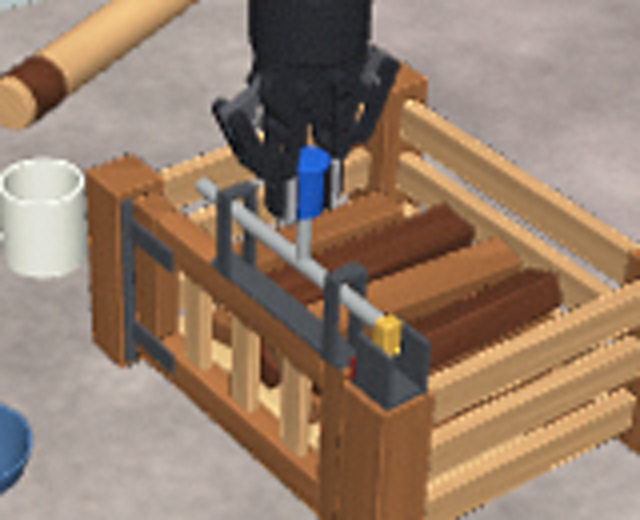

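The bolt rose with the knob. The brass nose, now at crop (387,335), is above the lip at (350,365), and the vertical load is only the bolt's weight. Now I'll draw it.

```bash
python3 - <<'E'
from station import r,viewer
from h import *
p0=np.array([*KN[:2],.2745])
for d in(.01,.02,.03,.038):
    r.servo_line(p0+d*ey,velocity=.05)
    F=np.array(r.current_force());print(d,"Fx,Fy crib",round(F@ex,2),round(F@ey,2),round(F[2],2),np.round(r.current_tcp_pos(),4))
    if np.linalg.norm(F)>12: break
for n in("side","top"):
    f=viewer.grab_frame(n);cv2.imwrite(f"pics/{n}4.png",cv2.resize(f["img"][130:260,230:390],None,fx=4,fy=4,interpolation=2))
print("t",r.current_time_s())
E
```

```text
0.01 Fx,Fy crib 0.65 1.53 -2.16 [0.5509 0.0162 0.2743]
0.02 Fx,Fy crib 0.45 1.06 -1.99 [0.5498 0.026  0.2744]
0.03 Fx,Fy crib -0.29 1.26 -2.3 [0.5489 0.0359 0.2745]
0.038 Fx,Fy crib 0.35 0.33 -1.52 [0.5481 0.0438 0.2744]
t 7.0917
```

View pics/side4.png

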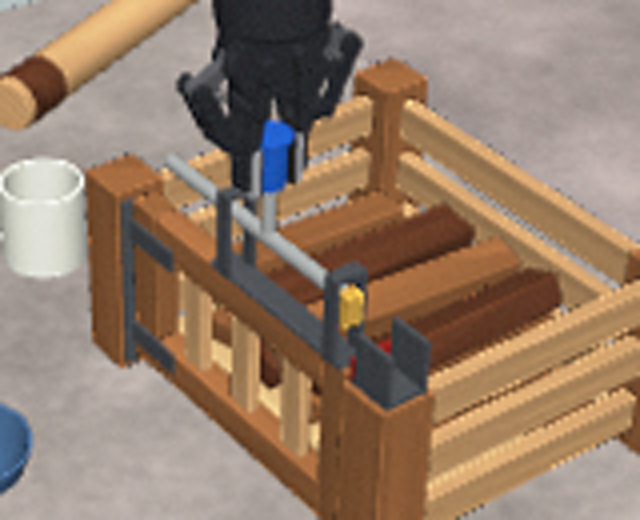

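View pics/top4.png

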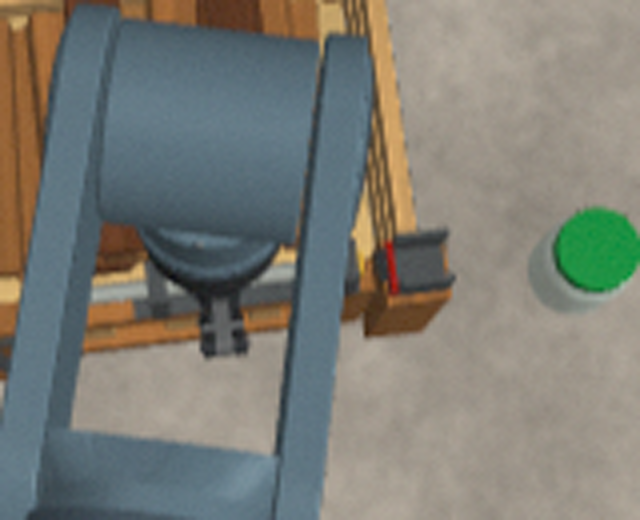

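The nose (crop 350,305) is wholly on the gate side of the red lip and the keeper is empty; the forces were about 1 N. Now I'll swing the gate along the hinge arc, turning the wrist with it.

```bash
python3 - <<'E'
from station import r,viewer
from h import *
def pose(th):
    a=YAW-th; e=np.array([-np.sin(a),np.cos(a),0]); return PIV-.160*e+[0,0,.2745],rot(a),e
for th in np.linspace(0,.343,8)[1:]:
    p,R,e=pose(th); r.servo_line(p,R,velocity=.05)
    F=np.array(r.current_force());n=np.array([e[1],-e[0],0])
    print(round(th,3),"Fnormal",round(F@n,2),"Falong",round(F@e,2),"Fz",round(F[2],2),"Tz",round(r.current_wrist_torque()[2],2))
    if np.linalg.norm(F)>20: break
import pickle;d={}
for n in("side","top"):
    f=d[n]=viewer.grab_frame(n);cv2.imwrite(f"pics/{n}5.png",cv2.resize(f["img"][130:270,210:390],None,fx=4,fy=4,interpolation=2))
pickle.dump(d,open("f5.pkl","wb"))
print("t",r.current_time_s(),r.current_finger_gap())
E
```

```text
0.049 Fnormal 3.84 Falong 1.32 Fz -1.85 Tz -0.28
0.098 Fnormal 4.62 Falong 1.79 Fz -2.46 Tz -0.42
0.147 Fnormal 5.88 Falong 0.4 Fz -2.65 Tz -0.46
0.196 Fnormal 6.09 Falong 1.05 Fz -2.21 Tz -0.42
0.245 Fnormal 5.91 Falong 0.62 Fz -2.54 Tz -0.44
0.294 Fnormal 6.85 Falong 0.25 Fz -2.83 Tz -0.44
0.343 Fnormal 7.24 Falong 0.76 Fz -2.8 Tz -0.44
t 9.35 0.025880070207636018
```

View pics/side5.png

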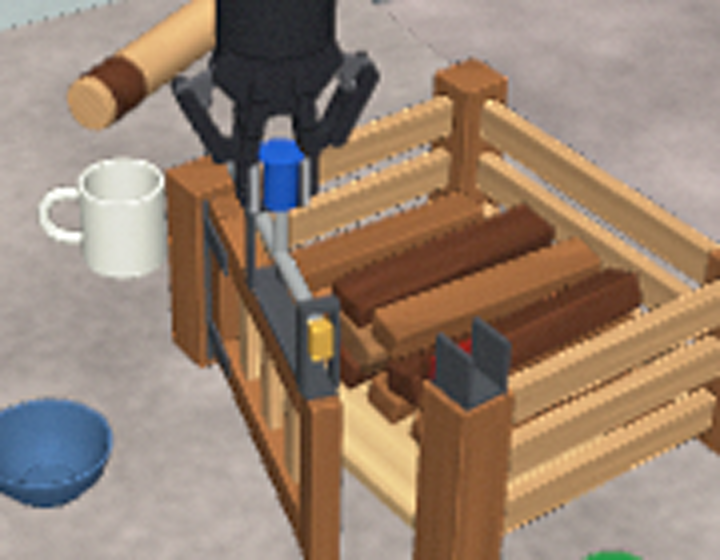

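View pics/top5.png

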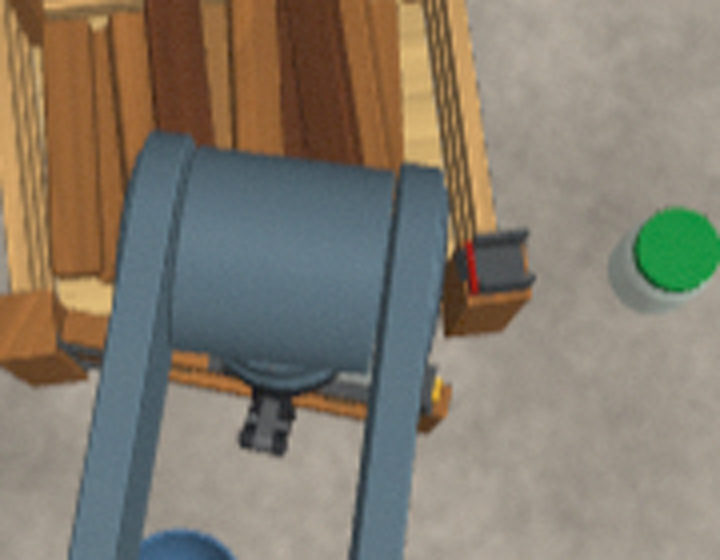

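```bash
python3 - <<'E'
import pickle
from h import *
d=pickle.load(open("f5.pkl","rb"));S,T=d["side"],d["top"]
c=lambda p:(p[0]/4+210-.4,p[1]/4+130-.4)
for nm,f,ps in(("side",S,[(302,402),(341,396)]),("top",T,[(452,383),(446,407)])):
    P=[onz(f,c(p),.16) for p in ps];M=sum(P)/2;v=M-PIV
    print(nm,np.round(P,4),"thick",np.linalg.norm(P[0]-P[1]),"r",np.linalg.norm(v[:2]),"theta",np.arctan2(-v@ex,-v@ey),"open",-v@ex)
# nose top at z ~.214 and yellow
print(blobs(S["img"],(20,150,120),(32,255,255),(270,200,310,230),2))
for X in (.343,.30):
    a=YAW-X;e=np.array([-np.sin(a),np.cos(a),0]);print(X,"edge px side",(proj(S,PIV-.265*e+[0,0,.16])-[210,130])*4,"top",(proj(T,PIV-.265*e+[0,0,.16])-[210,130])*4)
E
```

```text
side [[ 0.464  -0.0463  0.16  ]
 [ 0.4891 -0.0532  0.16  ]] thick 0.02612322840533138 r 0.25836099073950636 theta 0.31712049989772073 open 0.08056520813411036
top [[ 0.4864 -0.059   0.16  ]
 [ 0.4707 -0.0547  0.16  ]] thick 0.016298751114414717 r 0.2649041989385375 theta 0.3038066388817876 open 0.07924733027819152
[([287, 210, 6, 10, 49], [289.55, 214.47])]
0.343 edge px side [312.82734041 405.45285962] top [444.39851071 408.88847737]
0.3 edge px side [329.68781462 402.32223563] top [447.81983988 391.90885146]
```

```bash
python3 - <<'E'
import pickle
from h import *
d=pickle.load(open("f5.pkl","rb"));S,T=d["side"],d["top"]
for z in(.200,.205):
    q=onz(S,(289.55,214.47),z);v=q-PIV;print("nose side",q,np.linalg.norm(v[:2]),np.arctan2(-v@ex,-v@ey))
b=blobs(T["img"],(20,150,120),(32,255,255),(300,215,330,240),2);print(b)
for s,c in b:
    q=onz(T,c,.21);v=q-PIV;print("nose top",q,np.linalg.norm(v[:2]),np.arctan2(-v@ex,-v@ey))
    if s[4]>5: print(tri(T,c,S,(289.55,214.47)))
a=cv2.resize(S["img"][195:255,270:350],None,fx=9,fy=9,interpolation=2);b=cv2.resize(T["img"][210:250,290:350],None,fx=10,fy=10,interpolation=2)
cv2.imwrite("pics/zs6.png",a);cv2.imwrite("pics/zt6.png",b)
E
```

```text
nose side [ 0.48075913 -0.03926781  0.2       ] 0.2472283715508227 0.30964240359105694
nose side [ 0.47745996 -0.04491609  0.205     ] 0.2534489116920175 0.3177240452947616
[([318, 225, 2, 6, 8], [318.62, 227.75])]
nose top [ 0.47516814 -0.04426244  0.21      ] 0.2533181463122574 0.32711545916034884
(array([ 0.47642539, -0.04502018,  0.20529675]), np.float64(0.0017034628758036273))
```

View pics/zs6.png

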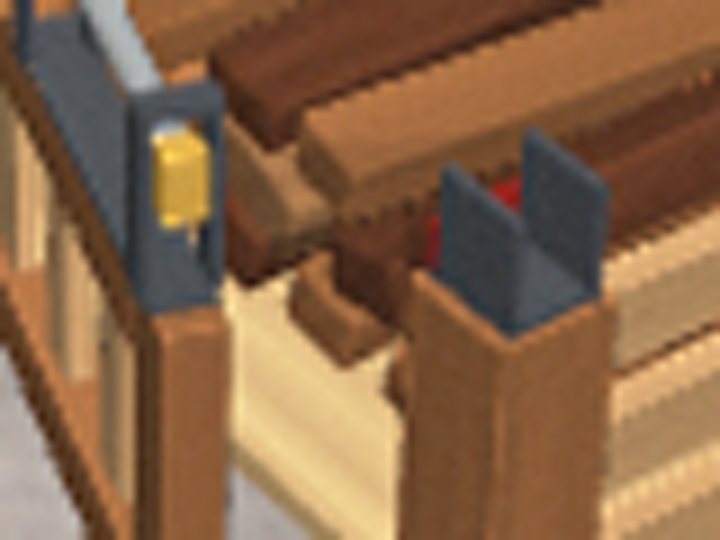

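View pics/zt6.png

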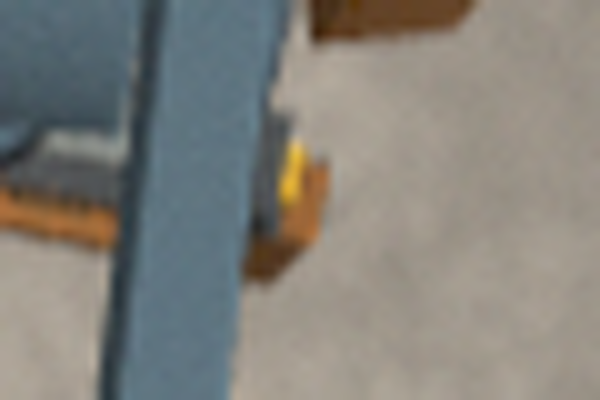

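The free edge measures about 0.316 rad (~83 mm), so the gate lags the gripper by about 0.03 rad from play. I'll go a little further.

```bash
python3 - <<'E'
from station import r,viewer
from h import *
import pickle
th=.373
a=YAW-th; e=np.array([-np.sin(a),np.cos(a),0])
r.servo_line(PIV-.160*e+[0,0,.2745],rot(a),velocity=.03)
r.pause(.6)
print(r.current_force(),r.current_tcp_pos(),r.current_qd().round(4) if hasattr(r.current_qd(),'round') else 0)
d={n:viewer.grab_frame(n) for n in("side","top")};S,T=d["side"],d["top"]
for n,f,bx in(("side",S,(265,195,310,235)),("top",T,(300,215,335,245))):
    for s,c in blobs(f["img"],(20,150,120),(32,255,255),bx,4):
        v=onz(f,c,.205 if n=="side" else .21)-PIV;print(n,"nose theta",np.arctan2(-v@ex,-v@ey),np.linalg.norm(v[:2]))
for X in (.32,.335,.35,.365):
    b=YAW-X;w=np.array([-np.sin(b),np.cos(b),0]);print(X,[((proj(f,PIV-.265*w+[0,0,.16])-o)*k).round(0) for f,o,k in((S,[270,195],9),(T,[290,210],10))])
cv2.imwrite("pics/zs7.png",cv2.resize(S["img"][195:255,270:350],None,fx=9,fy=9,interpolation=2))
cv2.imwrite("pics/zt7.png",cv2.resize(T["img"][210:250,290:350],None,fx=10,fy=10,interpolation=2))
cv2.imwrite("pics/s7.png",S["img"]);print(r.current_time_s(),r.current_finger_gap())
E
```

```text
[ 6.61031742 -0.74595832 -1.42366378] [0.49018997 0.04800129 0.27482634] [-0.0002  0.0006  0.0017 -0.001   0.0016 -0.0006]
side nose theta 0.34068506535231724 0.2541068355426653
top nose theta 0.3486632381930648 0.2534893751567819
0.32 [array([184., 324.]), array([316., 200.])]
0.335 [array([171., 326.]), array([313., 214.])]
0.35 [array([158., 328.]), array([309., 229.])]
0.365 [array([144., 330.]), array([306., 244.])]
10.3583 0.026095168966955747
```

View pics/zs7.png

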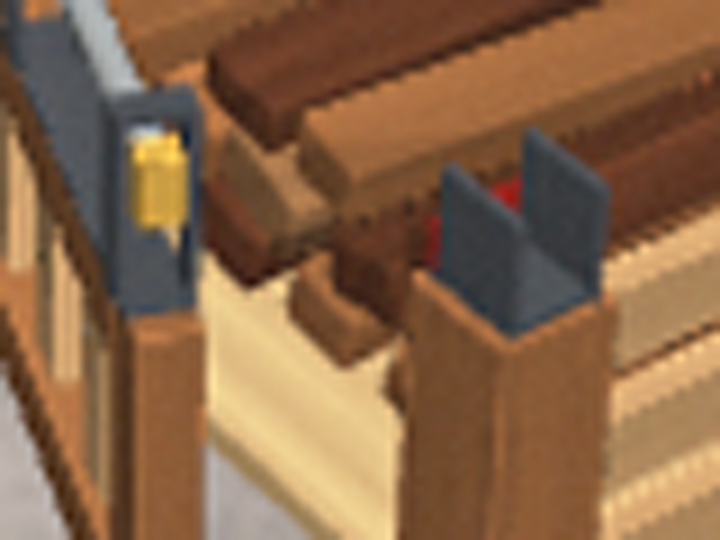

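View pics/zt7.png

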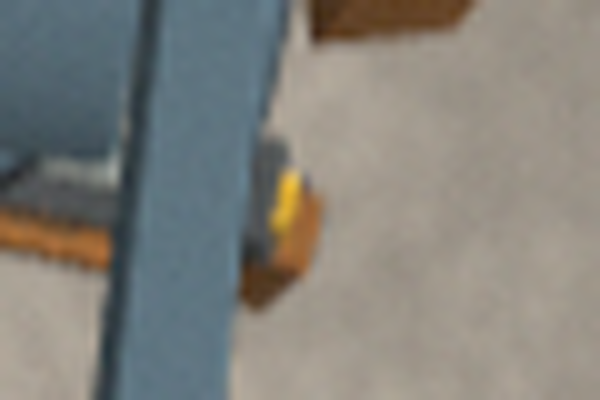

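View pics/s7.png

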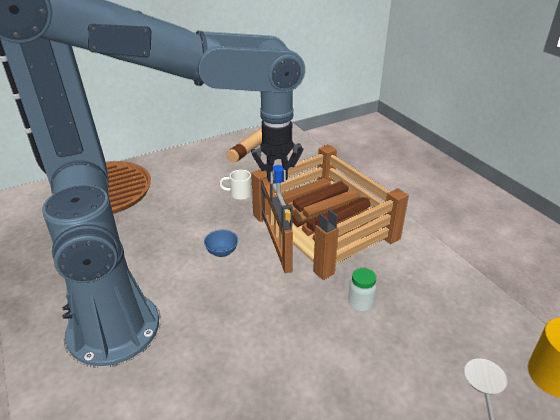

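The edge's top middle is at about (167,320) in the side zoom and (315,222) in the top zoom, which gives about 0.34 rad, or 88–90 mm open. The grip is firm, and the mug, jar and bowl are where they were. Handing in.

```bash
python3 -c "
from station import r
r.close_job();print(r.current_time_s(),r.current_finger_gap())"
```

```text
the job is handed in; nothing more can be done
the job is handed in; nothing more can be done
```

The gate stands open at about 0.34 rad, roughly 88–90 mm at its free edge, and the gripper still holds the bolt's blue knob. I handed the job in just after 10.4 s, against the 32 s limit.

- **Bolt:** I gripped the knob from above, lifted it 16.5 mm so the nose cleared the lip, and drew it about 38 mm towards the hinge. Forces while drawing were only about 1–2 N, and the pictures showed the nose fully out of the keeper.
- **Gate:** I swung it along the hinge arc, turning the wrist with it. It lagged the gripper by about 0.03 rad from play and first stood at about 83 mm, so I moved a little further.
- **Last checks:** The free edge in both pictures gave about 0.34 rad; the bolt nose gave 0.341 (side) and 0.349 (top). I put the uncertainty in the opening at a few millimetres. The holding force was about 7 N, the grip was steady and the arm was at rest. The mug, jar and bowl appeared unmoved by eye in the last side picture.
- **Small disagreements:** Early measurements were 117 mm between the guides against 120 mm given, a knob height of 256 mm against 252 mm, and a finger gap of 26 mm on the 24 mm knob. None of them affected the result.

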